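# Press home the handle pins of a glued-up knife

## Task

The scales of this knife handle have just been glued on, and its three pins still stand proud. With the fingertips press them gently down one at a time until each is fully home, practically flush with the wood: first the thick middle pin, which stops the scale creeping on the wet glue, then the pin nearest the blade, which closes the joint there, and last the pin at the butt. Do not pick up or shove the knife, press hard enough to bruise the wood, or disturb the hammer, glue bottle, tape or sanding block.

Things in the scene. Friction and masses are not known exactly. Their poses are not given: they have to be found in the camera images.
- block: plywood offcut 150 x 90 mm lying flat on the bench, fixed, faced with brown cork, 18.5 mm high in all (the cork gives about 1 mm under a push of 8 N, to 3 mm at most, and springs back); origin at the centre of its underside, x along its length. The knife's handle lies on it, the blade sticks out over its +x end
- knife: loose kitchen knife of 0.2 kg lying flat on the block, 208 mm long, handle of dark wood 120 mm long, 22 to 27 mm wide and 21 mm thick (two 9 mm wooden scales on a 3 mm steel tang), blade 85 mm long. Origin on its underside (the top of the block) below the middle pin; x points along the knife to the blade's tip, z up; the upper face of the handle is flat at z = 21 mm between x = -55 and +53 mm
- middle_pin (a joint): how far the middle pin has been pushed down into the handle, in m: 0 to 0.002 at the start (its top then 6 to 8 mm above the wood), 0.008 when it is fully home against its stop, which is firm (its top then 0.5 mm above the wood). The pin is a tight sliding fit: it takes about 4 N to move, does not spring back, and stays where it is left
- middle_pin_top (a point): centre of the flat upper end of the middle pin, upright in the handle: in the middle of the handle, at knife x = 0; the thick one, 8 mm across, a brass ring round a dark filling. It goes down with the pin
- front_pin (a joint): how far the front pin has been pushed down into the handle, in m: 0 to 0.002 at the start (its top then 6 to 8 mm above the wood), 0.008 when it is fully home against its stop, which is firm (its top then 0.5 mm above the wood). The pin is a tight sliding fit: it takes about 4 N to move, does not spring back, and stays where it is left
- front_pin_top (a point): centre of the flat upper end of the front pin, upright in the handle: nearest the blade, at knife x = +40 mm; plain brass, 6 mm across. It goes down with the pin
- butt_pin (a joint): how far the butt pin has been pushed down into the handle, in m: 0 to 0.002 at the start (its top then 6 to 8 mm above the wood), 0.008 when it is fully home against its stop, which is firm (its top then 0.5 mm above the wood). The pin is a tight sliding fit: it takes about 4 N to move, does not spring back, and stays where it is left
- butt_pin_top (a point): centre of the flat upper end of the butt pin, upright in the handle: nearest the butt (the end away from the blade), at knife x = -40 mm; plain brass, 6 mm across. It goes down with the pin
- sand_block: loose sanding block 61 x 101 x 32 mm of dark wood and cork beside the handle; origin at the centre of its underside, y along its length
- tape_roll: loose roll of masking tape, 91 mm across and 24 mm high, lying flat beside the blade; origin at the centre of its underside
- hammer: loose cross-pein hammer, 265 mm long, 33 mm high, lying to the right of the work; origin at the middle of its length, its head (123 mm wide) at its -y end
- glue_bottle: loose white wood glue bottle with a red tip, 57 mm across and 150 mm high, standing behind the work; origin at the centre of its foot

How it is judged:
By the outcome, as a careful person would: the job done as asked, in the order asked, and still so for the second after the job is handed in, with the robot touching nothing.
It also fails if it takes over 40 s, if anything falls off the work surface, if the arm or the gripper's body presses on something with over 40 N, if the wrist force passes 120 N, or if a joint passes its speed limit or range.

## Robot

A 6-joint arm with a two-finger parallel gripper is mounted at the origin on a cart in front of the work surface, level with it; the furniture and walls round the work are solid. World frame = base frame: x ahead of the robot, y to its left, z up, the work surface at z = 0. Lengths are in m, angles in rad, forces in N, time in s.
With the tool pointing down it reaches from about 0.225 to 0.875 m from the base axis. Payload 3.4 kg.
Tool frame: the origin (TCP) lies at the very end of the fingers, on their centre line; the grasp point (between the pads) lies 19 mm behind it; z points along the fingers, y is the line along which they close (so a half turn about z gives the same grasp; the last joint's range is limited). The gripper opens to 85 mm and grips with 20 to 120 N. Pads are 22 mm wide; open, the fingers measure 114 mm over their backs; the gripper's body (76 mm by 85 mm) begins 54 mm behind the grasp point. The pads swing forward as they close: fully open they stand 13 mm farther back than shut.
Start: joints at [1.073, 0.276, 1.505, -0, 1.361, -0.121], TCP at [0.212, 0.535, 0.231] pointing down, gripper open.
Joint ranges: [-2.89, 2.89], [-0.75, 2.08], [0.22, 2.7], [-1.18, 4.32], [0.11, 2.71], [-2.7, 2.7]. Speed limits (rad/s): [2.57, 2.57, 3.14, 3.14, 3.14, 3.14].

## Interface

Orientations are given as a unit quaternion [w, x, y, z].
In Python, from rig import get_state, optics, sign_off gives the robot as it stands.
- The arm moves only by the tool send_rows, never from a script. Its argument "increments" is a list of rows, each an object with "gripper": the gripper's target within -1 to 1 (shut at 1, half-way at 0, fully open at -1); "linear": the shift along the world's x, y, z in m, a list of three; "delta_rot": the turn, a rotation vector about the world's x, y, z in rad, a list of three. In form: [{"gripper": gripper, "linear": [dx, dy, dz], "delta_rot": [rx, ry, rz]}, ...]. A call has 1 to 8 rows; each row is the pose to reach, as a shift and turn from the pose commanded when the call began; what a row does not reach only later rows make up. A row lasts 1/10 s, in which the tool goes at most 50 mm and 8.59 degrees, less where a joint would pass 70% of its speed; a pose out of reach is approached as far as the arm can. A call with a gripper value outside its range is refused whole. The fingers move at their own pace and stop on an object; "newtons" is the grip in N (left out, the last holds). Time passes only in rows, so rows that repeat a pose let the fingers close. It gives the time, the measured TCP pose, the force, the opening and the grip force at its end, in the units of the state.
- get_state(): the state, without advancing time (a new reading comes with each control period).
- optics.get_image(name): name is "side" or "top"; returns a dict with "pixels" (480x640x3 uint8, blue, green, red), "K" (3x3 intrinsics, pixels), "k1" (the pictures are not rectified: a ray, as slopes to the right and down, at radius r is drawn at 1 + k1 r^2 times it, then the intrinsics apply), "rvec" (rotation vector, rad) and "tvec" (3), from world to camera coordinates, as OpenCV has them. Camera axes: x right, y down, z forward; pixel columns grow to the right and rows downward; lengths in m; the calibration is good to about 2 mm. A picture is of the moment at which its call begins. There is no depth.
- sign_off(): hands the job in; it is judged then, once.
The state is a dict: "clock": time; "qpos": joint angles; "qd": joint speeds; "effort": joint torques, N m; "position": TCP position; "ee_rot": TCP orientation; "contact_force": force on the tool from outside, world axes, zero at the start; "moment": the same for the moment, N m; "width": finger opening in m; "gripper_force": force on a finger pad.
Only numpy, scipy, OpenCV 4.12 (cv2) and the standard library are available. Lean on these libraries where they do the work, as an engineer would, in place of code of your own. Each camera call takes 0.05 s, during which the arm holds its last target. There are 200 camera calls.

## Working session

There is one attempt and no reset: what is moved stays moved. The work goes in short steps, Python scripts to look and compute and a tool call to move; the robot and the scene stay as the last step left them, time stands still between calls to the robot, and variables do not carry over. Pictures are saved under pics/ and viewed, at most 10 in all, crops included, and the job is handed in when it is done.

Besides the shell and the picture viewer there is one more tool, called after ">>>" by a JSON object that holds its "method" and its "body", one argument or row to a line. send_rows: Moves the arm, as the interface text tells. Its arguments: {"type":"object","properties":{"increments":{"type":"array"},"newtons":{"type":"number"}},"required":["increments"]}

```bash
mkdir -p pics
cat > h.py <<'E'
import numpy as np, cv2
from rig import get_state, optics, sign_off
def ray(im,uv):
    K=np.array(im["K"],float);R=cv2.Rodrigues(np.array(im["rvec"],float))[0];t=np.array(im["tvec"],float).ravel()
    d=(np.array(uv,float)-K[:2,2])/[K[0,0],K[1,1]]; s=d.copy()
    for _ in range(20): s=d/(1+im["k1"]*(s@s))
    return -R.T@t, R.T@np.r_[s,1]
def plane(im,uv,z):
    c,d=ray(im,uv); return c+d*(z-c[2])/d[2]
def tri(im1,a,im2,b):
    c1,d1=ray(im1,a);c2,d2=ray(im2,b)
    s=np.linalg.lstsq(np.c_[d1,-d2],c2-c1,rcond=None)[0]
    p,q=c1+s[0]*d1,c2+s[1]*d2
    return (p+q)/2,np.linalg.norm(p-q)
def proj(im,P):
    K=np.array(im["K"],float)
    R=cv2.Rodrigues(np.array(im["rvec"],float))[0]
    p=R@np.array(P,float)+np.array(im["tvec"],float).ravel(); s=p[:2]/p[2]; s=s*(1+im["k1"]*(s@s))
    return s*[K[0,0],K[1,1]]+K[:2,2]
E
python3 - <<'E'
from h import *
for n in("side","top"):
    im=optics.get_image(n);cv2.imwrite(f"pics/{n}0.png",im["pixels"]);print(n,ray(im,(320,240)),im["k1"],im["K"])
print(get_state())
E
```

```text
side (array([0.47394469, 0.94558026, 0.4763149 ]), array([ 0.1011625 , -0.88918408, -0.44708136])) -0.14857973125713797 [[531.07520862   0.         309.98659491]
 [  0.         531.07520862 250.73019821]
 [  0.           0.           1.        ]]
top (array([0.42158899, 0.19559143, 0.91848631]), array([ 0.1669906 , -0.01522308, -0.98592043])) -0.03901611690260768 [[507.94866238   0.         316.28517032]
 [  0.         507.94866238 234.8398009 ]
 [  0.           0.           1.        ]]
{'clock': 0.1, 'qpos': array([ 1.07300701e+00,  2.76540676e-01,  1.50597641e+00, -1.57684146e-05,
        1.36072241e+00, -1.21016102e-01]), 'qd': array([-5.86228228e-05, -9.85664611e-04, -3.18374206e-03, -2.90464887e-04,
        3.59736189e-04, -1.41000058e-03]), 'effort': array([ 3.12270487e-03, -4.17696297e+01, -2.46408069e+01, -2.34949030e-04,
        5.77712985e-03, -2.99689233e-07]), 'position': array([0.21135136, 0.53425041, 0.23053314]), 'ee_rot': array([-2.43379068e-04,  1.87272608e-01,  9.82307636e-01, -7.86666450e-04]), 'contact_force': array([ 0.12307573,  0.27833368, -0.18649165]), 'moment': array([-0.00309914, -0.04108673, -0.0131264 ]), 'gripper_force': 0.0, 'width': 0.08561305571065363}
```

View pics/side0.png

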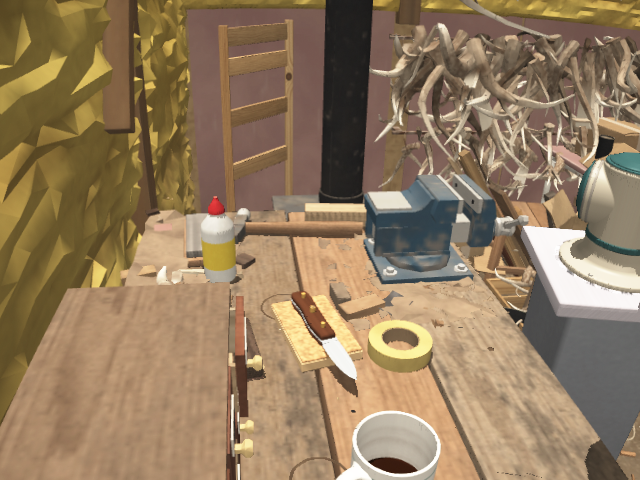

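View pics/top0.png

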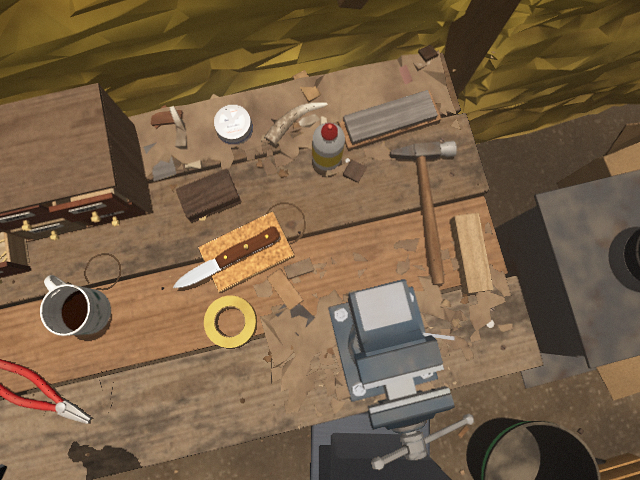

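Run:
```python
from h import *
S=optics.get_image("side");T=optics.get_image("top")
for n,im in(("side",S),("top",T)):
    print(n,proj(im,[0,0,0]),proj(im,get_state()["position"]))
a=cv2.resize(S["pixels"][280:385,265:365],None,fx=5,fy=5,interpolation=cv2.INTER_CUBIC)
b=cv2.resize(T["pixels"][200:300,165:305],None,fx=5,fy=5,interpolation=cv2.INTER_CUBIC)
cv2.imwrite("pics/cs.png",a);cv2.imwrite("pics/ct.png",b)
for uv in[(230,257),(230,322),(208,194),(415,140),(75,310)]:print(plane(T,uv,.02).round(3))
```

```text
side [610.86244285 264.28371689] [657.08938874 306.30279767]
top [420.17472747 583.33732891] [ 41.43341192 483.66430582]
[0.539 0.341 0.02 ]
[0.424 0.335 0.02 ]
[0.653 0.388 0.02 ]
[0.768 0.009 0.02 ]
[0.437 0.609 0.02 ]
```

View pics/cs.png

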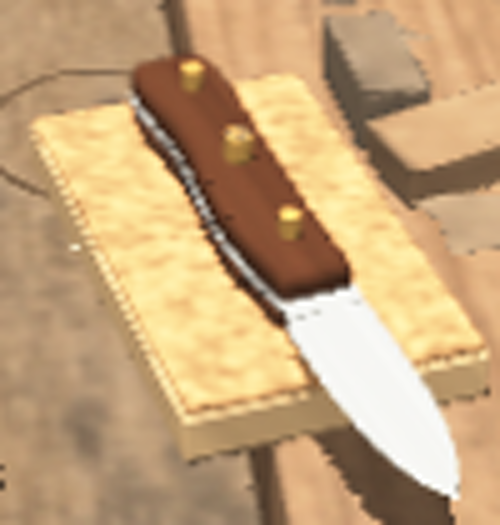

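View pics/ct.png

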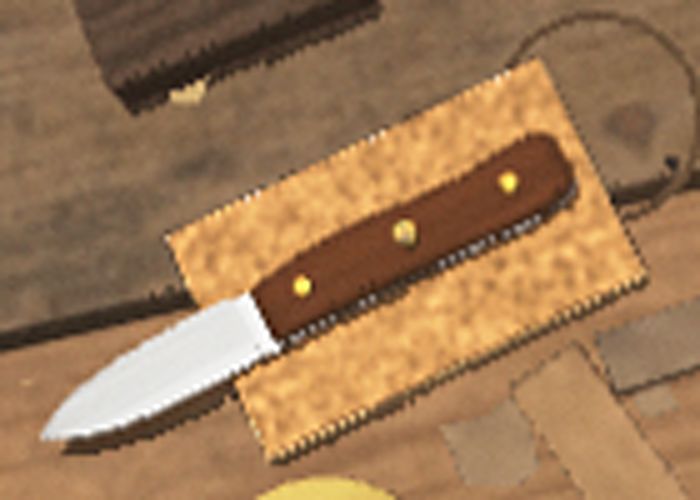

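Run:
```python
from h import *
S=optics.get_image("side");T=optics.get_image("top")
f=lambda x,y,ox,oy:((x+.5)/5-.5+ox,(y+.5)/5-.5+oy)
side=dict(f=(290,211),m=(238,132),b=(191,66)); 
# top view: yellow blob centroids near picks
hsv=cv2.cvtColor(T["pixels"],cv2.COLOR_BGR2HSV)
top={}
for k,p in dict(f=(302,286),m=(404,231),b=(508,182)).items():
    u=f(*p,165,200);x,y=map(round,u)
    w=hsv[y-4:y+5,x-4:x+5]; m=(w[...,2]>120)&(w[...,0]>12)
    ys,xs=np.nonzero(m); top[k]=(xs.mean()+x-4,ys.mean()+y-4); print(k,u,top[k],m.sum())
P={}
for k in "fmb":
    P[k],e=tri(S,f(*side[k],265,280),T,top[k]); print(k,P[k].round(4),e.round(4), plane(T,top[k],.0465).round(4),plane(S,f(*side[k],265,280),.0465).round(4))
print(np.linalg.norm(P['f']-P['m']),np.linalg.norm(P['b']-P['m']))
d=plane(T,top['f'],.0465)-plane(T,top['b'],.0465);print(np.linalg.norm(d),np.degrees(np.arctan2(d[1],d[0])))
# block corners, tip
for p in[(168,237),(540,62),(645,282),(272,460),(42,437)]:print(plane(T,f(*p,165,200),.0185).round(4))
```

```text
f (225.0, 256.8) (np.float64(224.4), np.float64(256.53333333333336)) 15
m (245.4, 245.8) (np.float64(245.17391304347825), np.float64(246.0)) 23
b (266.2, 236.0) (np.float64(266.11764705882354), np.float64(235.88235294117646)) 17
f [0.5353 0.3462 0.0493] 0.0003 [0.5358 0.3467 0.0465] [0.5355 0.3423 0.0465]
m [0.5546 0.3112 0.0503] 0.0 [0.5552 0.3117 0.0465] [0.5553 0.3056 0.0465]
b [0.5737 0.2759 0.0487] 0.0002 [0.574  0.2761 0.0465] [0.5743 0.2725 0.0465]
0.04000549402146703 0.0401417806113271
0.08025812359260995 118.44073448039133
[0.5553 0.3995 0.0185]
[0.6232 0.2689 0.0185]
[0.5438 0.2281 0.0185]
[0.4769 0.3576 0.0185]
[0.4827 0.4394 0.0185]
```

>>> {"method": "send_rows", "body": {
  "increments": [
    {"gripper":1,"linear":[0.343,-0.223,0],"delta_rot":[0,0,-0.698]},
    {"gripper":1,"linear":[0.343,-0.223,0],"delta_rot":[0,0,-0.698]},
    {"gripper":1,"linear":[0.343,-0.223,0],"delta_rot":[0,0,-0.698]},
    {"gripper":1,"linear":[0.343,-0.223,0],"delta_rot":[0,0,-0.698]},
    {"gripper":1,"linear":[0.343,-0.223,0],"delta_rot":[0,0,-0.698]},
    {"gripper":1,"linear":[0.343,-0.223,0],"delta_rot":[0,0,-0.698]},
    {"gripper":1,"linear":[0.343,-0.223,0],"delta_rot":[0,0,-0.698]},
    {"gripper":1,"linear":[0.343,-0.223,0],"delta_rot":[0,0,-0.698]}
  ],
  "newtons": 30
}}

```text
clock: 1.1
position: [0.5485, 0.3153, 0.2313]
ee_rot: [-0.0, 0.512, 0.859, 0.0]
contact_force: [-0.5, 0.7, -0.1]
width: 0.0002
gripper_force: 0.0
```

>>> {"method": "send_rows", "body": {
  "increments": [
    {"gripper":1,"linear":[0.004,-0.003,-0.05],"delta_rot":[0,0,0]},
    {"gripper":1,"linear":[0.004,-0.003,-0.1],"delta_rot":[0,0,0]},
    {"gripper":1,"linear":[0.004,-0.003,-0.14],"delta_rot":[0,0,0]},
    {"gripper":1,"linear":[0.004,-0.003,-0.155],"delta_rot":[0,0,0]},
    {"gripper":1,"linear":[0.004,-0.003,-0.155],"delta_rot":[0,0,0]},
    {"gripper":1,"linear":[0.004,-0.003,-0.155],"delta_rot":[0,0,0]}
  ]
}}

```text
clock: 1.7
position: [0.5515, 0.3139, 0.0767]
ee_rot: [0.0, 0.512, 0.859, 0.0]
contact_force: [0.4, -0.0, -0.4]
width: -0.0005
gripper_force: 0.0
```

Run:
```python
from h import *
s=get_state();print(s["position"],s["ee_rot"],s["contact_force"],s["clock"])
S=optics.get_image("side");T=optics.get_image("top")
for n,im in(("side",S),("top",T)):print(n,proj(im,s["position"]),proj(im,[.5546,.3112,.0465]))
a=cv2.resize(S["pixels"][235:385,245:395],None,fx=4,fy=4,interpolation=cv2.INTER_CUBIC)
cv2.imwrite("pics/cs1.png",a)
```

```text
[0.55146183 0.31392373 0.07671598] [2.08919937e-04 5.11887584e-01 8.59052363e-01 3.06809153e-04] [ 0.35333481 -0.02553423 -0.40164786] 1.7
side [314.4924546  291.63270994] [312.14241491 308.16547011]
top [241.48746311 245.35414506] [245.45594297 246.33006644]
```

View pics/cs1.png

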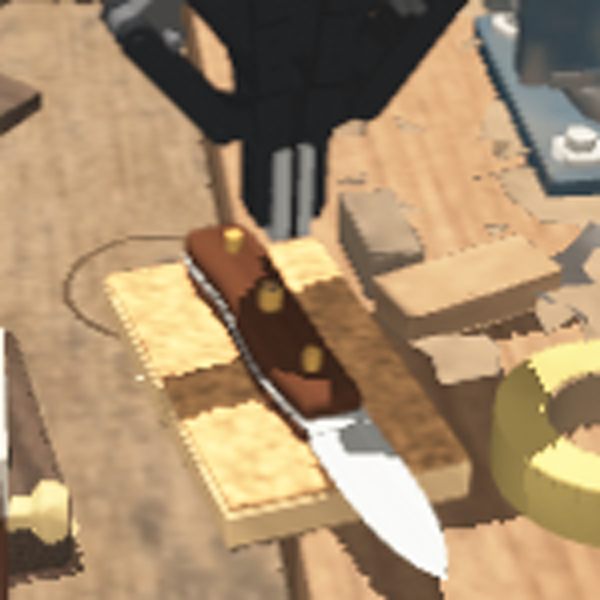

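>>> {"method": "send_rows", "body": {
  "increments": [
    {"gripper":1,"linear":[0.003,-0.0027,-0.01],"delta_rot":[0,0,0]},
    {"gripper":1,"linear":[0.003,-0.0027,-0.025],"delta_rot":[0,0,0]},
    {"gripper":1,"linear":[0.003,-0.0027,-0.025],"delta_rot":[0,0,0]},
    {"gripper":1,"linear":[0.003,-0.0027,-0.025],"delta_rot":[0,0,0]}
  ]
}}

```text
clock: 2.2
position: [0.5541, 0.3109, 0.0516]
ee_rot: [0.0, 0.512, 0.859, 0.0]
contact_force: [-0.4, 0.5, -0.8]
width: -0.0
gripper_force: 0.0
```

Run:
```python
from h import *
s=get_state();print(s["position"],s["contact_force"],s["clock"])
S=optics.get_image("side");T=optics.get_image("top")
a=cv2.resize(S["pixels"][260:370,265:365],None,fx=5,fy=5,interpolation=cv2.INTER_CUBIC)
cv2.imwrite("pics/cs2.png",a)
```

```text
[0.55408676 0.31090876 0.05155983] [-0.44394425  0.46407549 -0.80816096] 2.2
```

View pics/cs2.png

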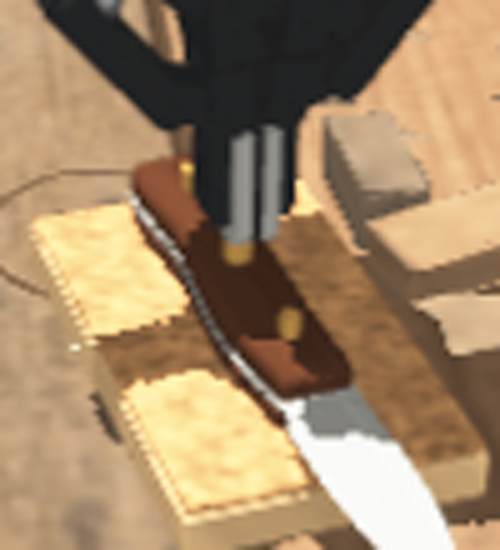

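Alignment is good: the tip's near face is at (256,240) in the crop, and its 11 mm offset puts the centre over the pin at (238,245). Pressing now.

>>> {"method": "send_rows", "body": {
  "increments": [
    {"gripper":1,"linear":[0,0,-0.002],"delta_rot":[0,0,0]},
    {"gripper":1,"linear":[0,0,-0.004],"delta_rot":[0,0,0]},
    {"gripper":1,"linear":[0,0,-0.005],"delta_rot":[0,0,0]},
    {"gripper":1,"linear":[0,0,-0.006],"delta_rot":[0,0,0]},
    {"gripper":1,"linear":[0,0,-0.007],"delta_rot":[0,0,0]},
    {"gripper":1,"linear":[0,0,-0.008],"delta_rot":[0,0,0]},
    {"gripper":1,"linear":[0,0,-0.008],"delta_rot":[0,0,0]}
  ]
}}

```text
clock: 3.0
position: [0.5542, 0.3111, 0.0435]
ee_rot: [0.0, 0.512, 0.859, 0.0]
contact_force: [0.1, 0.1, 3.8]
width: 0.0002
gripper_force: 1.9
```

>>> {"method": "send_rows", "body": {
  "increments": [
    {"gripper":1,"linear":[0,0,-0.001],"delta_rot":[0,0,0]},
    {"gripper":1,"linear":[0,0,-0.002],"delta_rot":[0,0,0]},
    {"gripper":1,"linear":[0,0,-0.003],"delta_rot":[0,0,0]},
    {"gripper":1,"linear":[0,0,-0.0035],"delta_rot":[0,0,0]},
    {"gripper":1,"linear":[0,0,-0.0035],"delta_rot":[0,0,0]}
  ]
}}

```text
clock: 3.5
position: [0.5542, 0.3111, 0.0397]
ee_rot: [0.0, 0.512, 0.859, 0.0]
contact_force: [0.7, 1.1, 3.9]
width: 0.0001
gripper_force: 1.8
```

>>> {"method": "send_rows", "body": {
  "increments": [
    {"gripper":1,"linear":[0,0,-0.0003],"delta_rot":[0,0,0]},
    {"gripper":1,"linear":[0,0,-0.0006],"delta_rot":[0,0,0]},
    {"gripper":1,"linear":[0,0,-0.0006],"delta_rot":[0,0,0]}
  ]
}}

```text
clock: 3.8
position: [0.5541, 0.3111, 0.0393]
ee_rot: [0.0, 0.512, 0.859, 0.0]
contact_force: [0.9, 0.5, 3.2]
width: -0.0001
gripper_force: 1.9
```

>>> {"method": "send_rows", "body": {
  "increments": [
    {"gripper":1,"linear":[0,0,-0.0003],"delta_rot":[0,0,0]},
    {"gripper":1,"linear":[0,0,-0.0006],"delta_rot":[0,0,0]},
    {"gripper":1,"linear":[0,0,-0.0006],"delta_rot":[0,0,0]}
  ]
}}

```text
clock: 4.1
position: [0.5542, 0.3111, 0.039]
ee_rot: [0.0, 0.512, 0.859, 0.0]
contact_force: [1.1, 0.3, 5.3]
width: 0.0002
gripper_force: 2.8
```

>>> {"method": "send_rows", "body": {
  "increments": [
    {"gripper":1,"linear":[0,0,-0.0003],"delta_rot":[0,0,0]},
    {"gripper":1,"linear":[0,0,-0.0005],"delta_rot":[0,0,0]},
    {"gripper":1,"linear":[0,0,-0.0005],"delta_rot":[0,0,0]}
  ]
}}

```text
clock: 4.4
position: [0.5542, 0.3111, 0.0387]
ee_rot: [0.0, 0.512, 0.859, 0.0]
contact_force: [0.1, 1.1, 6.9]
width: 0.0
gripper_force: 3.5
```

>>> {"method": "send_rows", "body": {
  "increments": [
    {"gripper":1,"linear":[0,0,-0.0003],"delta_rot":[0,0,0]},
    {"gripper":1,"linear":[0,0,-0.0003],"delta_rot":[0,0,0]},
    {"gripper":1,"linear":[0,0,0.01],"delta_rot":[0,0,0]},
    {"gripper":1,"linear":[0,0,0.025],"delta_rot":[0,0,0]},
    {"gripper":1,"linear":[-0.019,0.035,0.025],"delta_rot":[0,0,0]},
    {"gripper":1,"linear":[-0.019,0.035,0.015],"delta_rot":[0,0,0]},
    {"gripper":1,"linear":[-0.019,0.035,0.013],"delta_rot":[0,0,0]},
    {"gripper":1,"linear":[-0.019,0.035,0.013],"delta_rot":[0,0,0]}
  ]
}}

```text
clock: 5.2
position: [0.534, 0.345, 0.05]
ee_rot: [-0.001, 0.512, 0.859, -0.001]
contact_force: [0.1, -1.5, -0.3]
width: -0.0002
gripper_force: 0.0
```

Run:
```python
from h import *
s=get_state();print(s["position"],s["contact_force"],s["clock"])
S=optics.get_image("side")
a=cv2.resize(S["pixels"][260:370,265:365],None,fx=5,fy=5,interpolation=cv2.INTER_CUBIC)
cv2.imwrite("pics/cs3.png",a)
```

```text
[0.5340125  0.34502523 0.04998624] [ 0.10842105 -1.51302559 -0.32683789] 5.2
```

View pics/cs3.png

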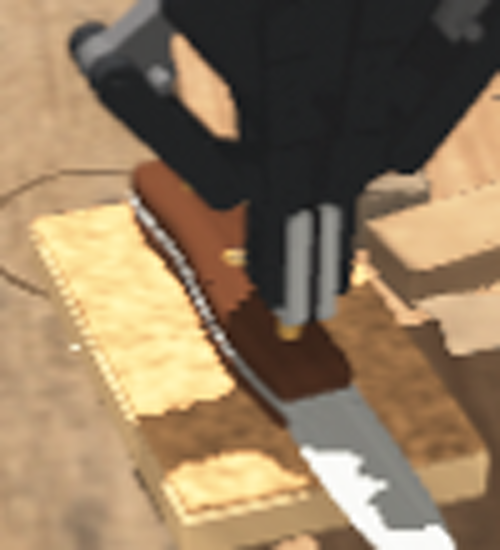

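The middle pin looks flush at (235,257), and the tip is over the front pin (290,330), about 1 mm short.

>>> {"method": "send_rows", "body": {
  "increments": [
    {"gripper":1,"linear":[0.001,0.001,0],"delta_rot":[0,0,0]},
    {"gripper":1,"linear":[0.001,0.001,0],"delta_rot":[0,0,0]},
    {"gripper":1,"linear":[0.001,0.001,-0.002],"delta_rot":[0,0,0]},
    {"gripper":1,"linear":[0.001,0.001,-0.003],"delta_rot":[0,0,0]},
    {"gripper":1,"linear":[0.001,0.001,-0.005],"delta_rot":[0,0,0]},
    {"gripper":1,"linear":[0.001,0.001,-0.006],"delta_rot":[0,0,0]},
    {"gripper":1,"linear":[0.001,0.001,-0.007],"delta_rot":[0,0,0]},
    {"gripper":1,"linear":[0.001,0.001,-0.007],"delta_rot":[0,0,0]}
  ]
}}

```text
clock: 6.05
position: [0.5361, 0.347, 0.0445]
ee_rot: [0.0, 0.512, 0.859, 0.0]
contact_force: [-0.9, -0.2, 4.2]
width: -0.0001
gripper_force: 1.9
```

>>> {"method": "send_rows", "body": {
  "increments": [
    {"gripper":1,"linear":[0,0,-0.001],"delta_rot":[0,0,0]},
    {"gripper":1,"linear":[0,0,-0.002],"delta_rot":[0,0,0]},
    {"gripper":1,"linear":[0,0,-0.003],"delta_rot":[0,0,0]},
    {"gripper":1,"linear":[0,0,-0.0035],"delta_rot":[0,0,0]},
    {"gripper":1,"linear":[0,0,-0.0035],"delta_rot":[0,0,0]}
  ]
}}

```text
clock: 6.55
position: [0.5361, 0.347, 0.0405]
ee_rot: [0.0, 0.512, 0.859, 0.0]
contact_force: [-0.2, -1.4, 3.4]
width: 0.0002
gripper_force: 1.8
```

>>> {"method": "send_rows", "body": {
  "increments": [
    {"gripper":1,"linear":[0,0,-0.0006],"delta_rot":[0,0,0]},
    {"gripper":1,"linear":[0,0,-0.0012],"delta_rot":[0,0,0]},
    {"gripper":1,"linear":[0,0,-0.0012],"delta_rot":[0,0,0]}
  ]
}}

```text
clock: 6.85
position: [0.536, 0.347, 0.0393]
ee_rot: [0.0, 0.512, 0.859, 0.0]
contact_force: [-0.2, -0.8, 3.7]
width: 0.0002
gripper_force: 1.9
```

>>> {"method": "send_rows", "body": {
  "increments": [
    {"gripper":1,"linear":[0,0,-0.0004],"delta_rot":[0,0,0]},
    {"gripper":1,"linear":[0,0,-0.0008],"delta_rot":[0,0,0]},
    {"gripper":1,"linear":[0,0,-0.0008],"delta_rot":[0,0,0]}
  ]
}}

```text
clock: 7.15
position: [0.5361, 0.347, 0.0389]
ee_rot: [0.0, 0.512, 0.859, 0.0]
contact_force: [-0.3, -0.7, 5.9]
width: 0.0001
gripper_force: 2.7
```

>>> {"method": "send_rows", "body": {
  "increments": [
    {"gripper":1,"linear":[0,0,-0.0004],"delta_rot":[0,0,0]},
    {"gripper":1,"linear":[0,0,-0.0006],"delta_rot":[0,0,0]},
    {"gripper":1,"linear":[0,0,-0.0006],"delta_rot":[0,0,0]}
  ]
}}

```text
clock: 7.45
position: [0.5361, 0.347, 0.0386]
ee_rot: [0.0, 0.512, 0.859, 0.0]
contact_force: [-0.5, -1.2, 6.3]
width: -0.0004
gripper_force: 3.4
```

>>> {"method": "send_rows", "body": {
  "increments": [
    {"gripper":1,"linear":[0,0,-0.0003],"delta_rot":[0,0,0]},
    {"gripper":1,"linear":[0,0,-0.0003],"delta_rot":[0,0,0]},
    {"gripper":1,"linear":[0,0,0.015],"delta_rot":[0,0,0]},
    {"gripper":1,"linear":[0,0,0.03],"delta_rot":[0,0,0]},
    {"gripper":1,"linear":[0.019,-0.0355,0.03],"delta_rot":[0,0,0]},
    {"gripper":1,"linear":[0.038,-0.071,0.03],"delta_rot":[0,0,0]},
    {"gripper":1,"linear":[0.038,-0.071,0.02],"delta_rot":[0,0,0]},
    {"gripper":1,"linear":[0.038,-0.071,0.014],"delta_rot":[0,0,0]}
  ]
}}

```text
clock: 8.25
position: [0.5734, 0.2752, 0.0506]
ee_rot: [-0.001, 0.513, 0.858, -0.0]
contact_force: [-1.1, 0.5, 1.0]
width: 0.0001
gripper_force: 0.0
```

>>> {"method": "send_rows", "body": {
  "increments": [
    {"gripper":1,"linear":[0,0,0],"delta_rot":[0,0,0]},
    {"gripper":1,"linear":[0,0,0],"delta_rot":[0,0,0]}
  ]
}}

```text
clock: 8.45
position: [0.573, 0.2768, 0.0514]
ee_rot: [-0.001, 0.511, 0.859, -0.0]
contact_force: [0.0, 0.1, 0.0]
width: 0.0
gripper_force: 0.0
```

Run:
```python
from h import *
S=optics.get_image("side")
a=cv2.resize(S["pixels"][260:370,265:365],None,fx=5,fy=5,interpolation=cv2.INTER_CUBIC)
cv2.imwrite("pics/cs4.png",a)
```

```text
(no output)
```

View pics/cs4.png

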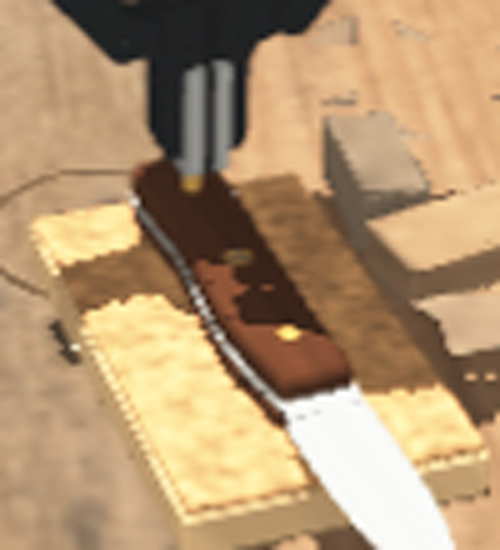

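The middle (238,256) and front (289,332) pins are flush. The tip is over the butt pin (190,182), and the knife has not moved.

>>> {"method": "send_rows", "body": {
  "increments": [
    {"gripper":1,"linear":[0,0,-0.003],"delta_rot":[0,0,0]},
    {"gripper":1,"linear":[0,0,-0.004],"delta_rot":[0,0,0]},
    {"gripper":1,"linear":[0,0,-0.005],"delta_rot":[0,0,0]},
    {"gripper":1,"linear":[0,0,-0.006],"delta_rot":[0,0,0]},
    {"gripper":1,"linear":[0,0,-0.007],"delta_rot":[0,0,0]},
    {"gripper":1,"linear":[0,0,-0.008],"delta_rot":[0,0,0]},
    {"gripper":1,"linear":[0,0,-0.008],"delta_rot":[0,0,0]}
  ]
}}

```text
clock: 9.2
position: [0.574, 0.2761, 0.0444]
ee_rot: [0.0, 0.512, 0.859, 0.0]
contact_force: [-1.3, -0.0, 3.3]
width: -0.0002
gripper_force: 1.9
```

>>> {"method": "send_rows", "body": {
  "increments": [
    {"gripper":1,"linear":[0,0,-0.001],"delta_rot":[0,0,0]},
    {"gripper":1,"linear":[0,0,-0.002],"delta_rot":[0,0,0]},
    {"gripper":1,"linear":[0,0,-0.003],"delta_rot":[0,0,0]},
    {"gripper":1,"linear":[0,0,-0.003],"delta_rot":[0,0,0]}
  ]
}}

```text
clock: 9.6
position: [0.574, 0.2761, 0.0409]
ee_rot: [0.0, 0.512, 0.859, 0.0]
contact_force: [-0.5, 0.6, 3.6]
width: 0.0001
gripper_force: 1.9
```

>>> {"method": "send_rows", "body": {
  "increments": [
    {"gripper":1,"linear":[0,0,-0.0008],"delta_rot":[0,0,0]},
    {"gripper":1,"linear":[0,0,-0.0016],"delta_rot":[0,0,0]},
    {"gripper":1,"linear":[0,0,-0.0016],"delta_rot":[0,0,0]}
  ]
}}

```text
clock: 9.9
position: [0.574, 0.2761, 0.0393]
ee_rot: [-0.0, 0.512, 0.859, 0.0]
contact_force: [-0.6, 1.0, 3.1]
width: -0.0
gripper_force: 1.8
```

>>> {"method": "send_rows", "body": {
  "increments": [
    {"gripper":1,"linear":[0,0,-0.0004],"delta_rot":[0,0,0]},
    {"gripper":1,"linear":[0,0,-0.0007],"delta_rot":[0,0,0]},
    {"gripper":1,"linear":[0,0,-0.0007],"delta_rot":[0,0,0]}
  ]
}}

```text
clock: 10.2
position: [0.574, 0.2761, 0.0389]
ee_rot: [0.0, 0.512, 0.859, 0.0]
contact_force: [-1.2, 1.1, 5.0]
width: 0.0004
gripper_force: 2.5
```

>>> {"method": "send_rows", "body": {
  "increments": [
    {"gripper":1,"linear":[0,0,-0.0004],"delta_rot":[0,0,0]},
    {"gripper":1,"linear":[0,0,-0.0009],"delta_rot":[0,0,0]},
    {"gripper":1,"linear":[0,0,-0.0009],"delta_rot":[0,0,0]}
  ]
}}

```text
clock: 10.5
position: [0.5741, 0.2761, 0.0385]
ee_rot: [0.0, 0.512, 0.859, 0.0]
contact_force: [-1.8, 0.1, 7.6]
width: -0.0
gripper_force: 3.7
```

Home. Lifting clear, away from the bottle.

>>> {"method": "send_rows", "body": {
  "increments": [
    {"gripper":1,"linear":[0,0,0.02],"delta_rot":[0,0,0]},
    {"gripper":1,"linear":[0,0,0.06],"delta_rot":[0,0,0]},
    {"gripper":1,"linear":[0,0,0.11],"delta_rot":[0,0,0]},
    {"gripper":1,"linear":[0,0,0.16],"delta_rot":[0,0,0]},
    {"gripper":1,"linear":[-0.04,0.03,0.18],"delta_rot":[0,0,0]},
    {"gripper":1,"linear":[-0.08,0.06,0.18],"delta_rot":[0,0,0]},
    {"gripper":1,"linear":[-0.12,0.09,0.18],"delta_rot":[0,0,0]},
    {"gripper":1,"linear":[-0.12,0.09,0.18],"delta_rot":[0,0,0]}
  ]
}}

```text
clock: 11.3
position: [0.449, 0.3683, 0.2176]
ee_rot: [-0.002, 0.51, 0.86, -0.0]
contact_force: [0.5, 0.3, -0.3]
width: 0.0001
gripper_force: 0.0
```

Run:
```python
from h import *
S=optics.get_image("side")
a=cv2.resize(S["pixels"][260:370,265:365],None,fx=5,fy=5,interpolation=cv2.INTER_CUBIC)
cv2.imwrite("pics/cs5.png",a)
```

```text
(no output)
```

View pics/cs5.png

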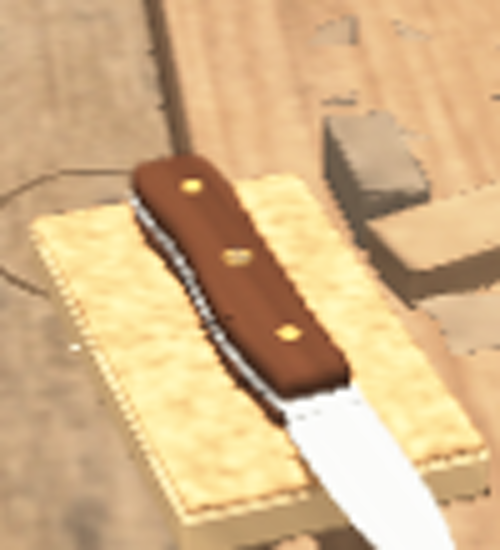

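All three pins, at (191,186), (238,257) and (289,332), are flush and the knife has not moved.

```bash
python3 -c "
from rig import sign_off
print(sign_off())"
```

```text
the job is handed in; nothing more can be done
None
```

I pressed the middle, front and butt pins home in that order, with no more than about 8 N measured; the last picture shows all three flush and the knife unmoved, and the job was handed in at about 11 s.

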